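Lid and hasp the kitchen store chest

TASK

Close up the wooden store chest on the kitchen bench: put its loose lid on, settled all round on the rim with the steel staple on the hasp's side, then swing the hinged hasp over so that the staple comes up through its slot and the hasp lies fully down on the lid. Leave the other things on the bench where they are.

Things in the scene. Friction and masses are not known exactly. Their poses are not given: they have to be found in the camera images.
- chest: Open-topped wooden chest fixed to the bench, outside 200 (x) x 180 (y) x 100 mm high, walls 12 mm, so its opening is 176 x 156 mm. Origin: centre of its underside. The steel hasp is hinged outside the middle of its -x wall (the side roughly towards the robot).
- chest_rim (a point): Centre of the chest's opening at rim height, 100 mm above the bench; axes as the chest.
- hasp_hinge (a point): Middle of the hasp's hinge line, on the chest: 115 mm from the chest's centre towards chest -x, 117 mm above the bench, 3 mm above the seated lid's top. The hinge line runs along chest y.
- hasp (a joint): Hasp angle (rad). 0: flat along chest +x over the lid, its end stop; 1.57: upright; 2.2: leaning outwards, its limit. The stiff hinge stays where it is left (about 2 N at the tip moves it). A steel strap 82 mm long from the hinge, 52 mm wide (y), 5 mm thick.
- hasp_slot (a point): Centre of the hasp's slot, 41 mm from the hinge line, mid-thickness; x points from hinge to tip. The slot is 34 mm long x 32 mm wide, from 24 to 58 mm from the hinge.
- hasp_tip (a point): Middle of the hasp's tip bead, 8 mm thick, 78 mm from the hinge line; x points from hinge to tip. From 58 mm to the tip the hasp is a solid tongue.
- lid: Loose wooden lid, about 0.45 kg, handle up. Board 196 (x) x 176 (y) x 14 mm; under it two battens 14 mm deep (outline 164 x 144 mm) that drop inside the chest's opening with 6 mm to spare on each side. Origin: centre of the underside of the battens; the board's underside is at z = 14 mm, its top at 28 mm. Seated, the origin is 86 mm above the bench.
- handle (a point): Middle of the top of the lid's wooden handle, 66 mm above the lid's origin: a solid bar 110 mm long (lid y), 24 mm thick (lid x), 38 mm high, in the middle of the lid.
- staple (a point): Top of the lid's steel staple, a small upright loop 16 mm wide (y), 6 mm thick (x), rising 24 mm from the lid's top, at lid x = -74 mm, y = 0.
- cup: Bystander: plastic cup, 84 mm across, 95 mm high, upright; origin at the centre of its underside.
- spoon: Bystander: wooden spoon 190 mm long lying flat along its x; origin at its underside.
- pot: Bystander: dark metal pot, 150 mm across, 100 mm high; origin at the centre of its underside.
- billet: Bystander: split piece of firewood 190 (x) x 50 x 42 mm; origin at the centre of its underside.

How it is judged (in metres and radians):
On the way, in this order (a step that is already met when the one before it is completed fails the run):
1. the lid is settled on the chest's rim, staple on the hasp's side (x of lid in the frame of chest between -0.012 and 0.012 m and y of lid in the frame of chest between -0.012 and 0.012 m and z of lid in the frame of chest between 0.082 and 0.09 m and angle between lid's own z axis and vertical below 0.05 rad and angle between the x axis of lid and the x axis of chest, either way round below 0.15 rad and x of staple in the frame of chest below -0.04 m), for 0.2 s.
2. the hasp is down over the staple (all of step 1 and value of joint hasp below 0.1 rad and horizontal distance between staple and hasp_slot below 0.017 m), for 0.2 s.
At the end, for the whole second after the job is handed in: Lid at rest on the rim, staple on the hasp's side: centred within 12 mm in chest x and y, at rim height within 4 mm, level within 0.05 rad, square within 0.15 rad. Hasp below 0.10 rad, staple top within 17 mm of the slot's centre seen from above (all of step 2 and linear speed of lid below 0.02 m/s); the robot touches nothing.
It fails at once if the cup is moved more than 40 mm (distance of cup from where it was at the start of the episode above 0.04 m).
It fails at once if the wooden spoon is moved more than 40 mm (distance of spoon from where it was at the start of the episode above 0.04 m).
It fails at once if the pot is moved more than 40 mm (distance of pot from where it was at the start of the episode above 0.04 m).
It fails at once if the piece of firewood is moved more than 40 mm (distance of billet from where it was at the start of the episode above 0.04 m).
It also fails if it takes over 53 s, if anything falls off the work surface, if the arm or the gripper's body presses on something with over 40 N, if the wrist force passes 120 N, or if a joint passes its speed limit or range.

ROBOT

A 6-joint arm with a two-finger parallel gripper is mounted at the origin on the work surface. World frame = base frame: x ahead of the robot, y to its left, z up, the work surface at z = 0. Lengths are in mm, angles in rad, forces in N, time in s.
With the tool pointing down it reaches from about 325 to 775 mm from the base axis. Payload 9.3 kg.
Tool frame: the origin (TCP) lies at the centre of the arm's flange, where the gripper is bolted on; the fingertips stand 173 mm ahead of it and the grasp point (between the pads) lies 155 mm ahead of it; z points along the fingers, y is the line along which they close (so a half turn about z gives the same grasp; the last joint's range is limited). The gripper opens to 85 mm and grips with 20 to 120 N. Pads are 22 mm wide; open, the fingers measure 114 mm over their backs; the gripper's body (76 mm by 85 mm) begins 54 mm behind the grasp point. The pads swing forward as they close: fully open they stand 13 mm farther back than shut.
Start: joints at [0.992, 0.259, 0.021, 1.334, 0, 1.418], TCP at [227.178, 500.887, 404.679] pointing down, gripper open.
Joint ranges: [-3.04, 3.04], [-0.91, 1.82], [-1.04, 1.36], [-1.92, 1.95], [-1.52, 1.45], [-3.14, 3.14]. Speed limits (rad/s): [2.22, 2.22, 2.79, 3.14, 3.14, 3.14].

INTERFACE

Orientations are given as a unit quaternion [w, x, y, z].
In Python, from cell import * gives the robot as it stands.
- The arm moves only by the tool step_arm, never from a script. Its argument "steps" is a list of rows, each an object with "delta_pos": the shift along the world's x, y, z as a fraction of full scale, a list of three; "angular": the turn, a rotation vector about the world's x, y, z as a fraction of full scale, a list of three; "gripper": the opening, from 0 (shut) to 1 (fully open). A call has 1 to 12 rows; each row is the pose to reach, as a shift and turn from the pose commanded when the call began; what a row does not reach only later rows make up. Full scale, the value 1, is 25 cm for a shift and 0.5 rad for a turn. A row lasts 1/10 s, in which the tool goes at most 50 mm and 8.59 degrees, less where a joint would pass 70% of its speed; a pose out of reach is approached as far as the arm can. A call with a number of a shift or a turn outside -1 to 1 is refused whole. A call with a gripper value outside its range is refused whole. The fingers move at their own pace and stop on an object; "newtons" is the grip in N (left out, the last holds). Time passes only in rows, so rows that repeat a pose let the fingers close. It gives the time, the measured TCP pose, the force, the opening and the grip force at its end, in the units of the state.
- get_obs(): the state, without advancing time (a new reading comes with each control period).
- capture(name): name is "side" or "top"; returns a dict with "img" (400x640x3 uint8, red, green, blue), "depth" (400x640 float32, mm along the optical axis (not along the pixel's ray), 0 where there is no reading), "vfov" (degrees; the focal length in pixels is half the picture's height over the tangent of half this angle, whatever the lens; pixels are square), "cx", "cy" (the principal point, pixels), "dist_coeffs" ([k1, k2, p1, p2, k3] as OpenCV has them; the pictures are not rectified), "rvec" (rotation vector, rad) and "tvec" (3), from world to camera coordinates, as OpenCV has them. Camera axes: x right, y down, z forward; pixel columns grow to the right and rows downward; lengths in mm; the calibration is good to about 2 mm. A picture is of the moment at which its call begins.
- finish_job(): hands the job in; it is judged then, once.
Trained networks look in a picture, given as the dict that the camera call returned (one of the last four; its "shot" number tells which), for a name from the list of things; names that differ only in an ending like _2 or _b are one class to them, and where a whole thing is asked for, a point or a joint stands for the part that bears it (a point fixed in the world has none). Each returns a list of dicts, best first, with "confidence" (0 to 1); they miss things now and then, are a little off and sometimes report something else, mostly with a low value. They report only what shows in the picture. A call takes as long as a camera call.
- boxes_of(picture, name): "rect" ([left, top, right, bottom] in pixels, round what is visible of it).
- spot_point(picture, name): "position" ([row, column] in pixels: a listed point, or the origin of a listed thing).
The state is a dict: "clock": time; "joints": joint angles; "qd": joint speeds; "effort": joint torques, N m; "tool_pos": TCP position; "eef_rot": TCP orientation; "wrist_force": force on the tool from outside, world axes, zero at the start; "wrist_torque": the same for the moment, N m; "opening": finger opening in mm; "gripper_force": force on a finger pad.
Only numpy, scipy, OpenCV 4.12 (cv2) and the standard library are available. Lean on these libraries where they do the work, as an engineer would, in place of code of your own. Each camera call takes 0.05 s, during which the arm holds its last target. There are 200 camera calls.

## Working session

There is one attempt and no reset: what is moved stays moved. The work goes in short steps, Python scripts to look and compute and a tool call to move; the robot and the scene stay as the last step left them, time stands still between calls to the robot, and variables do not carry over. Pictures are saved under pics/ and viewed, at most 10 in all, crops included, and the job is handed in when it is done.

Besides the shell and the picture viewer there is one more tool, called in YAML: its name, and indented under it one key for each argument. step_arm: Moves the arm, as the interface text tells. Shift numbers are shares of 25 cm and turn numbers shares of 0.5 rad, none past 1 either way. Its arguments: {"type":"object","properties":{"steps":{"type":"array","items":{"type":"object","properties":{"delta_pos":{"type":"array","items":{"type":"number","minimum":-1,"maximum":1}},"angular":{"type":"array","items":{"type":"number","minimum":-1,"maximum":1}},"gripper":{"type":"number"}}}},"newtons":{"type":"number"}},"required":["steps"]}

```bash
mkdir -p pics
cat > h.py <<'E'
from cell import *
import numpy as np, cv2
def cam(p):
    f=200/np.tan(np.radians(p["vfov"])/2)
    K=np.array([[f,0,p["cx"]],[0,f,p["cy"]],[0,0,1.]])
    R=cv2.Rodrigues(np.array(p["rvec"],float))[0]; return K,np.array(p["dist_coeffs"],float),R,np.array(p["tvec"],float).ravel()
def ray(p,rc):
    K,d,R,t=cam(p)
    n=cv2.undistortPoints(np.array([[[rc[1],rc[0]]]],float),K,d)[0,0]
    return -R.T@t, R.T@np.array([n[0],n[1],1])
def at_z(p,rc,z):
    o,v=ray(p,rc); return o+v*(z-o[2])/v[2]
def cloud(p):
    K,d,R,t=cam(p); h,w=p["depth"].shape
    g=np.stack(np.meshgrid(np.arange(w),np.arange(h)),-1).reshape(-1,1,2).astype(float)
    n=cv2.undistortPoints(g,K,d)[:,0]; D=p["depth"].reshape(-1,1)
    X=(np.hstack([n,np.ones((len(n),1))])*D-t)@R
    X[D[:,0]==0]=np.nan; return X.reshape(h,w,3)
def two(p,a,q,b):
    o1,v1=ray(p,a);o2,v2=ray(q,b)
    s=np.linalg.lstsq(np.stack([v1,-v2],1),o2-o1,rcond=None)[0]
    A,B=o1+v1*s[0],o2+v2*s[1]; return (A+B)/2,np.linalg.norm(A-B)
def save(p,n): cv2.imwrite("pics/"+n,p["img"][:,:,::-1])
E
python3 - <<'E'
from h import *
np.set_printoptions(precision=1,suppress=True)
s=capture("side");t=capture("top");save(s,"s0.png");save(t,"t0.png")
print(get_obs())
C={0:cloud(s),1:cloud(t)}
for n in "chest chest_rim hasp_hinge hasp_slot hasp_tip lid handle staple cup spoon pot billet".split():
    r=[spot_point(x,n)[:2] for x in(s,t)]
    for i in(0,1):
        for e in r[i]:
            a,b=[int(round(v)) for v in e["position"]]
            print(n,"st"[i],e["position"],round(e["confidence"],2),C[i][min(max(a,0),399),min(max(b,0),639)])
    if r[0] and r[1]: print("   tri",*two(s,r[0][0]["position"],t,r[1][0]["position"]))
E
```

```text
{'clock': 0.1, 'joints': array([ 1. ,  0.3,  0. ,  1.3, -0. ,  1.4]), 'qd': array([-0., -0.,  0.,  0., -0.,  0.]), 'effort': array([  0. , -55.7,  34.5,   0. ,  -0. ,   0. ]), 'tool_pos': array([227.2, 500.8, 404.1]), 'eef_rot': array([-0. ,  0.2,  1. , -0. ]), 'wrist_force': array([ 0. , -0.2, -0.3]), 'wrist_torque': array([ 0. , -0.1,  0. ]), 'gripper_force': 0.0, 'opening': 85.71011542150957}
chest t [196.3, 243.8] 0.93 [617.8 231.1  13.1]
chest_rim s [175.0, 298.2] 0.8 [653.6 300.1  36.3]
chest_rim t [193.3, 243.9] 0.75 [629.  232.7   6. ]
chest_rim t [204.9, 374.1] 0.5 [ 595.2 -198.5   52.5]
   tri [612.  221.5  89.8] 9.253171119839902
hasp_hinge s [174.9, 265.3] 0.57 [487.4 232.4 129.7]
hasp_hinge t [232.9, 234.5] 0.7 [485.7 227.2 182.3]
   tri [489.2 235.3 128. ] 1.4567248112645343
hasp_slot s [167.1, 263.0] 0.65 [480.1 226.7 165. ]
hasp_slot s [173.1, 268.1] 0.28 [528.8 289.6  95. ]
hasp_slot t [232.9, 229.4] 0.51 [484.7 239.3 194.8]
   tri [488.2 245.7 152.9] 2.8486898272849994
hasp_tip s [167.9, 252.8] 0.75 [545.7 435.6  40.7]
hasp_tip s [155.5, 259.2] 0.63 [476.6 239.6 200
[... 474 characters left out ...]
] 0.72 [ 600.8 -219.3   65. ]
   tri [ 603.1 -194.    54.3] 19.299102296024223
staple s [252.0, 361.0] 0.71 [ 572.2 -161.5   25.2]
staple t [226.1, 365.9] 0.94 [ 528.3 -177.4   22. ]
   tri [ 537.8 -181.    52.5] 28.598670673887025
cup s [201.2, 371.6] 0.91 [771.2  27.2  22.3]
cup t [141.7, 297.5] 0.92 [811.1  57.    4.3]
   tri [810.1  63.2 -11.8] 14.696991426313666
spoon s [263.5, 289.3] 0.77 [389.6 -54.5   0. ]
spoon t [273.2, 328.4] 0.78 [371.7 -55.3  22.9]
   tri [377.6 -61.2  12.1] 16.233602902679607
pot s [169.4, 254.6] 0.81 [553.3 435.7  33.7]
pot t [210.5, 165.4] 0.91 [563.6 496.5   6.6]
   tri [570.1 493.4  -1. ] 17.10664553521364
billet s [320.1, 430.3] 0.94 [ 535.8 -476.5   36. ]
```

View pics/s0.png

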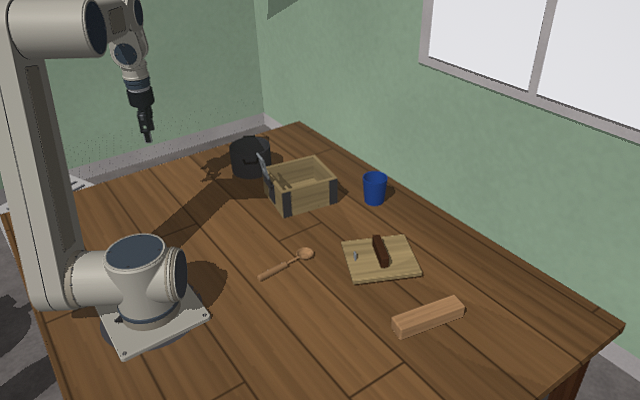

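View pics/t0.png

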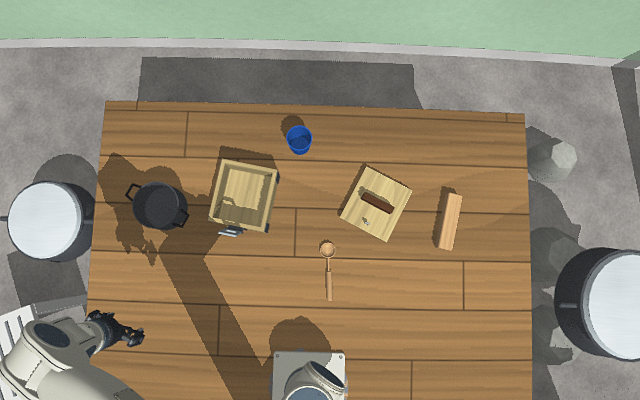

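The side view shows the open chest around (300,180) with its hasp raised at (265,165), and the lid lying flat near (380,258) with the staple at (355,255). In the top view the chest is at (244,195), the lid at (375,204) and turned, and the staple at (365,222) on the robot side. The next step is to fit the outlines from depth.

```bash
cat > fit.py <<'E'
from h import *
np.set_printoptions(precision=1,suppress=True)
def sel(C,x,y,z):
    P=C.reshape(-1,3); P=P[~np.isnan(P[:,0])]
    return P[(P[:,0]>x[0])&(P[:,0]<x[1])&(P[:,1]>y[0])&(P[:,1]<y[1])&(P[:,2]>z[0])&(P[:,2]<z[1])]
def rect(P,n):
    if len(P)<5: print(n,len(P)); return
    c,s,a=cv2.minAreaRect(P[:,:2].astype(np.float32)); print(n,len(P),"c",np.array(c),"size",np.array(s),"ang",a,"z",np.median(P[:,2]))
E
python3 - <<'E'
from fit import *
for k in("top","side"):
    p=capture(k);C=cloud(p)
    rect(sel(C,(500,740),(110,350),(92,108)),k+" rim")
    rect(sel(C,(460,740),(-330,-60),(20,36)),k+" lidtop")
    rect(sel(C,(540,660),(-270,-120),(56,76)),k+" handle")
    P=sel(C,(500,590),(-230,-120),(36,60));rect(P,k+" staple"); print(P[:12])
    P=sel(C,(420,540),(160,330),(125,230));rect(P,k+" hasp");
    if len(P): print(P[np.argsort(P[:,2])][::max(1,len(P)//12)])
    rect(sel(C,(720,900),(-40,140),(80,110)),k+" cup")
    rect(sel(C,(480,680),(350,600),(70,130)),k+" pot")
    rect(sel(C,(450,700),(-600,-300),(25,60)),k+" billet")
E
```

```text
top rim 960 c [607.1 224. ] size [183.  209.9] ang 80.30471801757812 z 98.24539397971087
top lidtop 2765 c [ 604.  -208.8] size [176.6 196.9] ang 63.5782585144043 z 26.895253180003216
top handle 253 c [ 603.9 -208.5] size [110.2  25.2] ang 63.109588623046875 z 64.73649380956081
top staple 20 c [ 562.8 -196.3] size [20.4 71.7] ang 43.9730224609375 z 46.38008728761891
[[ 589.7 -209.5   45.7]
 [ 589.8 -212.8   46. ]
 [ 587.3 -213.9   39.1]
 [ 587.7 -217.7   36.3]
 [ 586.3 -218.8   49.5]
 [ 585.4 -223.7   58.6]
 [ 583.6 -222.9   44.9]
 [ 583.3 -225.5   48.8]
 [ 580.3 -229.2   46.6]
 [ 542.6 -170.3   48.6]
 [ 540.1 -168.4   38.3]
 [ 538.8 -169.6   54.6]]
top hasp 122 c [488.6 242.4] size [51.6 20. ] ang 80.49715423583984 z 183.4840469256677
[[500.1 250.4 125.8]
 [496.6 245.4 135.1]
 [499.2 253.9 138.9]
 [491.  216.6 143.1]
 [484.5 217.4 154.2]
 [488.8 237.9 172.7]
 [483.1 218.2 183. ]
 [487.6 246.1 190.7]
 [478.9 245.1 193.3]
 [489.7 265.7 194.3]
 [482.2 227.6 195.4]
 [484.6 238.8 197.3]
 [486.5 267.1 200.3]]
top cup 156 c [801.6  52.7] size [84.2 80.4] ang 1.927188754081726 z 91.59049627
[... 783 characters left out ...]
4.6 -213.2   49.5]
 [ 581.3 -221.1   56.4]
 [ 534.1 -172.    43.7]]
side hasp 104 c [483.8 244.7] size [60.3 19. ] ang 84.34310150146484 z 169.79147793325046
[[491.1 246.  125.7]
 [493.  261.1 133.1]
 [491.9 251.9 137.8]
 [492.2 264.6 143.1]
 [493.5 259.3 148.9]
 [489.4 263.9 155.8]
 [478.1 216.4 166.8]
 [481.3 240.  173.2]
 [478.5 227.6 179.8]
 [480.5 230.  185.3]
 [478.6 244.3 194.1]
 [480.2 253.  197. ]
 [476.1 220.  198.5]]
side cup 187 c [798.2  51.3] size [88.1 81.7] ang 60.045841217041016 z 88.9632960318727
side pot 642 c [569.1 496.5] size [154.4 195.2] ang 7.117279529571533 z 88.1911317181754
side billet 1461 c [ 563.4 -385.9] size [200.2 196.3] ang 80.3935546875 z 39.97273764052842
```

Run:
```python
from fit import *
from scipy.spatial.transform import Rotation as R
o=get_obs(); q=o["eef_rot"]; M=R.from_quat([*q[1:],q[0]]).as_matrix(); print(M, np.degrees(np.arctan2(M[1,1],M[0,1])), o["joints"],o["tool_pos"])
def edges(v,lo,hi,name):
    print(name, np.percentile(v,[1,5,50,95,99]))
for k in("top","side"):
    P=np.vstack([sel(cloud(capture(k)),(460,760),(90,370),(93,106)) for _ in range(3)])
    # yaw by fitting outer -x / +x band lines: scan yaw minimising spread of y-wall bands
    a=np.radians(-9.6); Q=(P[:,:2]-[607,224])@np.array([[np.cos(a),-np.sin(a)],[np.sin(a),np.cos(a)]])
    for n,m,ax in(("+x",(Q[:,0]>75)&(abs(Q[:,1])<70),0),("-x",(Q[:,0]<-70)&(abs(Q[:,1])<70),0),("+y",(Q[:,1]>60)&(abs(Q[:,0])<70),1),("-y",(Q[:,1]<-60)&(abs(Q[:,0])<70),1)):
        B=Q[m]; s=np.polyfit(B[:,1-ax],B[:,ax],1)
        print(k,n,len(B),np.percentile(B[:,ax],[1,5,50,95,99]),"slope",np.round(s[0],3))
    H=sel(cloud(capture(k)),(420,540),(160,330),(125,230)); h=(H[:,:2]-[607,224])@np.array([[np.cos(a),-np.sin(a)],[np.sin(a),np.cos(a)]])
    print("hasp y",np.percentile(h[:,1],[1,50,99])); t=H[:,2]>165; print("x upper",np.median(h[t,0]),np.median(H[t,2]),"lower",np.median(h[~t,0]),np.median(H[~t,2]),"zmax",H[:,2].max())
```

```text
[[-0.9  0.4 -0. ]
 [ 0.4  0.9 -0. ]
 [-0.  -0.  -1. ]] 65.60650200001736 [ 1.   0.3  0.   1.3 -0.   1.4] [227.2 500.9 404.7]
top +x 522 [ 91.8  92.4  97.9 104.  104.9] slope 0.009
top -x 547 [-104.3  -96.8  -90.2  -84.3  -83.8] slope 0.008
top +y 549 [75.8 76.7 82.4 88.6 89.6] slope -0.008
top -y 541 [-89.9 -89.3 -83.8 -77.9 -77.1] slope -0.003
hasp y [-27.5  -2.7  24. ]
x upper -124.22432084936067 193.146738784902 lower -113.71246774684661 140.17124294892022 zmax 199.20169123523345
side +x 275 [ 84.9  86.7  93.1 101.3 102.6] slope 0.01
side -x 303 [-117.5 -116.5  -94.9  -87.1  -86.1] slope -0.004
side +y 353 [69.9 72.1 80.2 89.7 91.5] slope -0.017
side -y 421 [-96.6 -94.8 -87.5 -77.3 -74.3] slope -0.003
hasp y [-31.9 -10.9  30.6]
x upper -126.91131617141076 189.74427342461394 lower -119.35729547430735 141.5402700459845 zmax 201.2969332207346
```

step_arm:
  steps:
    - {"delta_pos": [0.5,-0.95,0],"angular": [0,0,-1],"gripper": 1}
    - {"delta_pos": [0.5,-0.95,0],"angular": [0,0,-1],"gripper": 1}
    - {"delta_pos": [0.5,-0.95,0],"angular": [0,0,-1],"gripper": 1}
    - {"delta_pos": [0.5,-0.95,0],"angular": [0,0,-1],"gripper": 1}
    - {"delta_pos": [0.5,-0.95,0],"angular": [0,0,-1],"gripper": 1}
    - {"delta_pos": [0.5,-0.95,0],"angular": [0,0,-1],"gripper": 1}
    - {"delta_pos": [0.5,-0.95,0],"angular": [0,0,-1],"gripper": 1}

```text
clock: 2.5
tool_pos: [353.2, 261.4, 404.9]
eef_rot: [0.0, 0.448, 0.894, 0.0]
wrist_force: [-0.9, 0.2, -0.2]
opening: 85.4
gripper_force: 0.0
```

step_arm:
  steps:
    - {"delta_pos": [0.5,-0.95,0],"angular": [0,0,-1],"gripper": 1}
    - {"delta_pos": [0.5,-0.95,0],"angular": [0,0,-1],"gripper": 1}
    - {"delta_pos": [0.5,-0.95,0],"angular": [0,0,-1],"gripper": 1}
    - {"delta_pos": [0.5,-0.95,0],"angular": [0,0,-1],"gripper": 1}
    - {"delta_pos": [0.5,-0.95,0],"angular": [0,0,-1],"gripper": 1}
    - {"delta_pos": [0.5,-0.95,0],"angular": [0,0,-1],"gripper": 1}
    - {"delta_pos": [0.5,-0.95,0],"angular": [0,0,-1],"gripper": 1}

```text
clock: 3.2
tool_pos: [478.4, 24.4, 404.2]
eef_rot: [-0.0, 0.655, 0.756, -0.0]
wrist_force: [-0.6, -0.3, -0.2]
opening: 85.5
gripper_force: 0.0
```

step_arm:
  steps:
    - {"delta_pos": [0.5,-0.94,-0.4],"angular": [0,0,-1],"gripper": 1}
    - {"delta_pos": [0.5,-0.94,-0.4],"angular": [0,0,-1],"gripper": 1}
    - {"delta_pos": [0.5,-0.94,-0.4],"angular": [0,0,-1],"gripper": 1}
    - {"delta_pos": [0.5,-0.94,-0.4],"angular": [0,0,-1],"gripper": 1}
    - {"delta_pos": [0.5,-0.94,-0.4],"angular": [0,0,-1],"gripper": 1}
    - {"delta_pos": [0.5,-0.94,-0.4],"angular": [0,0,-1],"gripper": 1}
    - {"delta_pos": [0.5,-0.94,-0.4],"angular": [0,0,-1],"gripper": 1}
    - {"delta_pos": [0.5,-0.94,-0.4],"angular": [0,0,-1],"gripper": 1}

```text
clock: 4.0
tool_pos: [602.5, -207.9, 303.9]
eef_rot: [-0.001, 0.821, 0.571, -0.0]
wrist_force: [0.3, 0.3, 0.5]
opening: 85.3
gripper_force: 0.0
```

step_arm:
  steps:
    - {"delta_pos": [0,-0.006,0],"angular": [0,0,-0.213],"gripper": 1}
    - {"delta_pos": [0,-0.006,-0.15],"angular": [0,0,-0.213],"gripper": 1}
    - {"delta_pos": [0,-0.006,-0.25],"angular": [0,0,-0.213],"gripper": 1}
    - {"delta_pos": [0,-0.006,-0.33],"angular": [0,0,-0.213],"gripper": 1}
    - {"delta_pos": [0,-0.006,-0.392],"angular": [0,0,-0.213],"gripper": 1}
    - {"delta_pos": [0,-0.006,-0.392],"angular": [0,0,-0.213],"gripper": 1}

```text
clock: 4.6
tool_pos: [601.6, -208.1, 205.7]
eef_rot: [-0.001, 0.85, 0.528, -0.001]
wrist_force: [-0.8, 0.2, -0.7]
opening: 85.3
gripper_force: 0.0
```

step_arm:
  newtons: 60
  steps:
    - {"gripper": 0}
    - {"gripper": 0}
    - {"gripper": 0}
    - {"gripper": 0}
    - {"gripper": 0}
    - {"gripper": 0}
    - {"gripper": 0}
    - {"gripper": 0}
    - {"gripper": 0}

```text
$.steps[0]: bad value
```

step_arm:
  newtons: 60
  steps:
    - {"delta_pos": [0,0,0],"angular": [0,0,0],"gripper": 0}
    - {"delta_pos": [0,0,0],"angular": [0,0,0],"gripper": 0}
    - {"delta_pos": [0,0,0],"angular": [0,0,0],"gripper": 0}
    - {"delta_pos": [0,0,0],"angular": [0,0,0],"gripper": 0}
    - {"delta_pos": [0,0,0],"angular": [0,0,0],"gripper": 0}
    - {"delta_pos": [0,0,0],"angular": [0,0,0],"gripper": 0}
    - {"delta_pos": [0,0,0],"angular": [0,0,0],"gripper": 0}
    - {"delta_pos": [0,0,0],"angular": [0,0,0],"gripper": 0}

```text
clock: 5.4
tool_pos: [602.4, -210.8, 207.5]
eef_rot: [0.001, 0.85, 0.527, 0.0]
wrist_force: [-0.1, 0.8, 6.1]
opening: 23.2
gripper_force: 60.4
```

step_arm:
  steps:
    - {"delta_pos": [0,0,0.05],"angular": [0,0,0],"gripper": 0}
    - {"delta_pos": [0,0,0.15],"angular": [0,0,0],"gripper": 0}
    - {"delta_pos": [0,0,0.3],"angular": [0,0,0],"gripper": 0}
    - {"delta_pos": [0,0,0.45],"angular": [0,0,0],"gripper": 0}
    - {"delta_pos": [0,0,0.6],"angular": [0,0,0],"gripper": 0}
    - {"delta_pos": [0,0,0.75],"angular": [0,0,0],"gripper": 0}
    - {"delta_pos": [0,0,0.85],"angular": [0,0,0],"gripper": 0}
    - {"delta_pos": [0,0,0.88],"angular": [0,0,0],"gripper": 0}
    - {"delta_pos": [0,0,0.88],"angular": [0,0,0],"gripper": 0}

```text
clock: 6.3
tool_pos: [602.1, -210.6, 427.3]
eef_rot: [0.0, 0.85, 0.527, 0.0]
wrist_force: [0.7, 1.0, -4.7]
opening: 23.2
gripper_force: 59.7
```

step_arm:
  steps:
    - {"delta_pos": [0,0.1,0],"angular": [0,0,0.1],"gripper": 0}
    - {"delta_pos": [0,0.25,0],"angular": [0,0,0.2],"gripper": 0}
    - {"delta_pos": [0,0.4,0],"angular": [0,0,0.3],"gripper": 0}
    - {"delta_pos": [0,0.55,0],"angular": [0,0,0.4],"gripper": 0}
    - {"delta_pos": [0,0.7,0],"angular": [0,0,0.5],"gripper": 0}
    - {"delta_pos": [0,0.85,0],"angular": [0,0,0.55],"gripper": 0}
    - {"delta_pos": [0,1,0],"angular": [0,0,0.58],"gripper": 0}

```text
clock: 7.0
tool_pos: [601.8, 40.9, 424.4]
eef_rot: [-0.001, 0.765, 0.644, -0.001]
wrist_force: [-0.1, -0.1, -3.8]
opening: 23.2
gripper_force: 59.6
```

step_arm:
  steps:
    - {"delta_pos": [0.01,0.15,0],"angular": [0,0,0],"gripper": 0}
    - {"delta_pos": [0.02,0.3,0],"angular": [0,0,0],"gripper": 0}
    - {"delta_pos": [0.027,0.45,0],"angular": [0,0,0],"gripper": 0}
    - {"delta_pos": [0.027,0.58,0],"angular": [0,0,0],"gripper": 0}
    - {"delta_pos": [0.027,0.68,0],"angular": [0,0,0],"gripper": 0}
    - {"delta_pos": [0.027,0.725,0],"angular": [0,0,0],"gripper": 0}
    - {"delta_pos": [0.027,0.725,0],"angular": [0,0,0],"gripper": 0}
    - {"delta_pos": [0.027,0.725,0],"angular": [0,0,0],"gripper": 0}

```text
clock: 7.8
tool_pos: [609.0, 220.1, 425.5]
eef_rot: [-0.0, 0.765, 0.644, -0.001]
wrist_force: [0.2, -0.1, -3.7]
opening: 23.1
gripper_force: 59.6
```

Run:
```python
from fit import *
t=capture("top");s=capture("side");save(t,"t1.png");save(s,"s1.png")
v=np.vstack([t["img"][120:300,150:350],s["img"][80:260,180:380]])[:,:,::-1]; cv2.imwrite("pics/c1.png",cv2.resize(v,None,fx=1.66,fy=1.66))
for p,k in((t,"top"),(s,"side")):
    C=cloud(p)
    rect(sel(C,(460,760),(70,370),(240,256)),k+" lidtop")
    P=sel(C,(460,760),(70,370),(230,262))
    if len(P)>50:
        A=np.c_[P[:,:2]-[608,222],np.ones(len(P))]; f=np.linalg.lstsq(A,P[:,2],rcond=None)[0]; print("plane",np.round(f,3))
    P=sel(C,(500,570),(190,280),(258,285)); rect(P,"staple")
o=get_obs();print(o["tool_pos"],o["eef_rot"],o["wrist_force"],o["opening"])
```

```text
top lidtop 1776 c [605.9 198.6] size [128.4 197.1] ang 80.2642822265625 z 244.66361015799845
plane [ -0.    0.  245.2]
staple 0
side lidtop 1384 c [608. 220.] size [189.8 198.9] ang 79.6468505859375 z 247.0961868760709
plane [  0.    0.  246.6]
staple 15 c [533.5 231.7] size [24.5  5.7] ang 72.60234832763672 z 264.6719184947366
[609.1 219.5 426.2] [-0.   0.8  0.6 -0. ] [ 0.6  0.  -3.4] 23.709413434210997
```

View pics/c1.png

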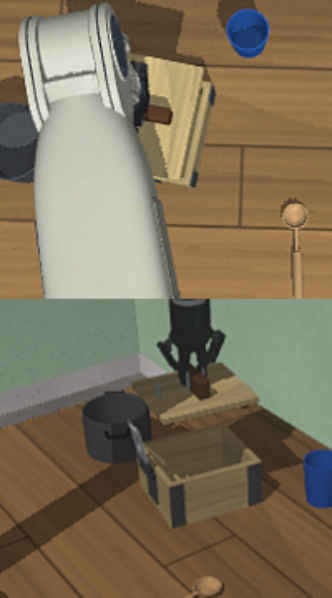

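The picture shows the lid level above the chest, centred to about 1 mm, with its staple on the hasp's side. Now I'll lower it.

step_arm:
  steps:
    - {"delta_pos": [-0.002,0.004,-0.1],"angular": [0,0,0],"gripper": 0}
    - {"delta_pos": [-0.002,0.004,-0.2],"angular": [0,0,0],"gripper": 0}
    - {"delta_pos": [-0.002,0.004,-0.3],"angular": [0,0,0],"gripper": 0}
    - {"delta_pos": [-0.002,0.004,-0.38],"angular": [0,0,0],"gripper": 0}
    - {"delta_pos": [-0.002,0.004,-0.42],"angular": [0,0,0],"gripper": 0}
    - {"delta_pos": [-0.002,0.004,-0.44],"angular": [0,0,0],"gripper": 0}
    - {"delta_pos": [-0.002,0.004,-0.46],"angular": [0,0,0],"gripper": 0}
    - {"delta_pos": [-0.002,0.004,-0.48],"angular": [0,0,0],"gripper": 0}
    - {"delta_pos": [-0.002,0.004,-0.48],"angular": [0,0,0],"gripper": 0}

```text
clock: 8.8
tool_pos: [608.4, 221.6, 306.6]
eef_rot: [-0.0, 0.765, 0.644, -0.0]
wrist_force: [-0.2, -0.1, -3.8]
opening: 23.0
gripper_force: 59.6
```

step_arm:
  steps:
    - {"delta_pos": [0,0,-0.012],"angular": [0,0,0],"gripper": 0}
    - {"delta_pos": [0,0,-0.024],"angular": [0,0,0],"gripper": 0}
    - {"delta_pos": [0,0,-0.036],"angular": [0,0,0],"gripper": 0}
    - {"delta_pos": [0,0,-0.044],"angular": [0,0,0],"gripper": 0}
    - {"delta_pos": [0,0,-0.044],"angular": [0,0,0],"gripper": 0}

```text
clock: 9.3
tool_pos: [608.3, 221.7, 295.3]
eef_rot: [-0.0, 0.765, 0.644, -0.0]
wrist_force: [-0.6, -0.4, -3.8]
opening: 23.1
gripper_force: 59.6
```

Still carrying the full weight and inside the opening, so I'll go down the last 2–3 mm, release and rise.

step_arm:
  steps:
    - {"delta_pos": [0,0,-0.006],"angular": [0,0,0],"gripper": 0}
    - {"delta_pos": [0,0,-0.01],"angular": [0,0,0],"gripper": 0}
    - {"delta_pos": [0,0,-0.01],"angular": [0,0,0],"gripper": 0}

```text
clock: 9.6
tool_pos: [608.4, 221.7, 293.6]
eef_rot: [0.0, 0.765, 0.644, 0.0]
wrist_force: [-0.5, -0.1, -0.0]
opening: 23.2
gripper_force: 60.0
```

step_arm:
  steps:
    - {"delta_pos": [0,0,0],"angular": [0,0,0],"gripper": 1}
    - {"delta_pos": [0,0,0],"angular": [0,0,0],"gripper": 1}
    - {"delta_pos": [0,0,0],"angular": [0,0,0],"gripper": 1}
    - {"delta_pos": [0,0,0],"angular": [0,0,0],"gripper": 1}
    - {"delta_pos": [0,0,0],"angular": [0,0,0],"gripper": 1}
    - {"delta_pos": [0,0,0],"angular": [0,0,0],"gripper": 1}
    - {"delta_pos": [0,0,0.2],"angular": [0,0,0],"gripper": 1}
    - {"delta_pos": [0,0,0.4],"angular": [0,0,0],"gripper": 1}
    - {"delta_pos": [0,0,0.52],"angular": [0,0,0],"gripper": 1}
    - {"delta_pos": [0,0,0.52],"angular": [0,0,0],"gripper": 1}

```text
clock: 10.6
tool_pos: [608.4, 221.7, 428.4]
eef_rot: [0.002, 0.765, 0.644, 0.004]
wrist_force: [0.6, 0.7, -0.9]
opening: 85.6
gripper_force: 0.0
```

Run:
```python
from fit import *
t=capture("top");s=capture("side")
v=np.vstack([t["img"][120:300,150:350],s["img"][80:260,180:380]])[:,:,::-1]; cv2.imwrite("pics/c2.png",cv2.resize(v,None,fx=1.66,fy=1.66))
for p,k in((t,"top"),(s,"side")):
    C=cloud(p)
    rect(sel(C,(505,760),(70,370),(109,118)),k+" lidtop")
    rect(sel(C,(560,660),(150,300),(142,160)),k+" handle")
    P=sel(C,(512,560),(200,270),(122,142)); rect(P,k+" staple")
    P=sel(C,(512,760),(70,370),(108,118))
    if len(P)>50:
        A=np.c_[P[:,:2]-[608,222],np.ones(len(P))]; f=np.linalg.lstsq(A,P[:,2],rcond=None)[0]; print("plane",np.round(f,3))
o=get_obs();print(o["tool_pos"],o["wrist_force"],o["opening"])
```

```text
top lidtop 1631 c [605.  196.3] size [120.6 196.7] ang 80.50004577636719 z 112.79337892846794
top handle 195 c [606.6 206.6] size [74.7 24.3] ang 80.12776947021484 z 150.2024072238114
top staple 0
plane [  0.    0.  112.7]
side lidtop 1215 c [605.2 220.2] size [183.4 197.8] ang 79.5904769897461 z 112.43886888458937
side handle 141 c [605.4 220.4] size [125.6  25.8] ang 80.71782684326172 z 149.1712434499047
side staple 13 c [532.  232.3] size [ 4.7 13.4] ang 1.5325623750686646 z 131.67547871483904
plane [ -0.    0.  112.4]
[608.4 221.6 423.5] [ 0.2 -0.4 -0.8] 85.74057916800845
```

View pics/c2.png

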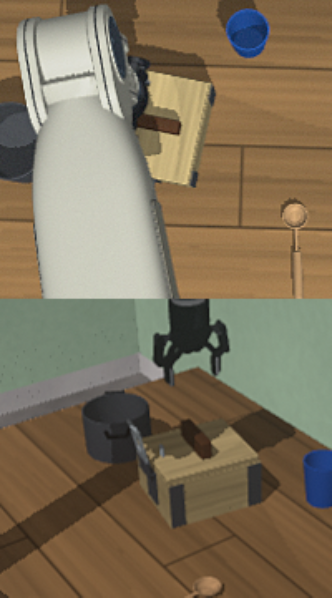

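The lid is seated and level: its top is at about 113 mm, centred within 2 mm, with the staple beside the raised hasp. Next is the hasp: shut the fingers, turn them 90° and go round to the hasp's outer side.

step_arm:
  steps:
    - {"delta_pos": [-0.648,0.113,0],"angular": [0,0,1],"gripper": 0}
    - {"delta_pos": [-0.648,0.113,0],"angular": [0,0,1],"gripper": 0}
    - {"delta_pos": [-0.648,0.113,0],"angular": [0,0,1],"gripper": 0}
    - {"delta_pos": [-0.648,0.113,0],"angular": [0,0,1],"gripper": 0}
    - {"delta_pos": [-0.648,0.113,0],"angular": [0,0,1],"gripper": 0}

```text
clock: 11.2
tool_pos: [444.0, 250.2, 422.6]
eef_rot: [-0.0, 0.581, 0.814, -0.001]
wrist_force: [0.3, -0.9, 0.4]
opening: 12.5
gripper_force: 0.0
```

```bash
python3 -c "
from cell import *
o=get_obs();print(o['joints'],o['tool_pos'],o['eef_rot'],o['opening'])"
```

```text
[ 3.48299088e-01  1.85257524e-01 -3.03798397e-02  1.35667986e+00
  1.09268335e-04  1.58769055e+00] [444.02633451 250.18147855 422.58726972] [-4.76142498e-04  5.80787362e-01  8.14054949e-01 -5.95444096e-04] 12.54635020085784
```

step_arm:
  steps:
    - {"delta_pos": [0,0,0],"angular": [0,0,1],"gripper": 0}
    - {"delta_pos": [0,0,0],"angular": [0,0,1],"gripper": 0}
    - {"delta_pos": [0,0,0],"angular": [0,0,1],"gripper": 0}
    - {"delta_pos": [0,0,0],"angular": [0,0,1],"gripper": 0}

```text
clock: 11.6
tool_pos: [447.6, 249.7, 421.7]
eef_rot: [-0.001, 0.361, 0.932, -0.001]
wrist_force: [0.4, 0.5, -0.2]
opening: -0.5
gripper_force: 0.0
```

step_arm:
  steps:
    - {"delta_pos": [0,0,0],"angular": [0,0,1],"gripper": 0}
    - {"delta_pos": [0,0,0],"angular": [0,0,1],"gripper": 0}
    - {"delta_pos": [0,0,-0.12],"angular": [0,0,1],"gripper": 0}
    - {"delta_pos": [0,0,-0.24],"angular": [0,0,1],"gripper": 0}
    - {"delta_pos": [0,0,-0.24],"angular": [0,0,1],"gripper": 0}
    - {"delta_pos": [0,0,-0.24],"angular": [0,0,1],"gripper": 0}

```text
clock: 12.2
tool_pos: [447.1, 249.7, 362.7]
eef_rot: [-0.001, 0.122, 0.992, -0.0]
wrist_force: [-0.1, 0.0, 0.3]
opening: 0.3
gripper_force: 0.0
```

Run:
```python
from fit import *
t=capture("top");s=capture("side")
v=np.vstack([t["img"][160:280,180:300],s["img"][110:230,210:330]])[:,:,::-1]; cv2.imwrite("pics/c3.png",cv2.resize(v,None,fx=2.5,fy=2.5))
o=get_obs();print(o["tool_pos"],o["eef_rot"],o["wrist_force"],o["opening"])
```

```text
[447.2 249.9 364.2] [0.  0.1 1.  0. ] [0.3 0.6 0.4] -0.14008316996556655
```

View pics/c3.png

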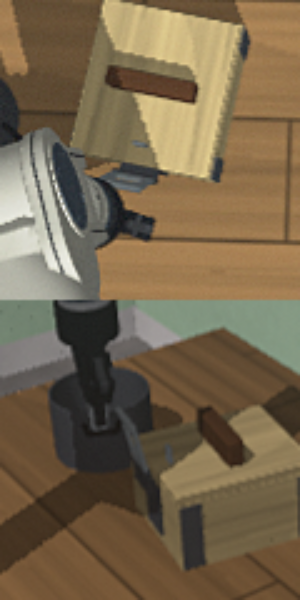

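The shut fingertips are just outside the hasp and level with its tip, at about (100,415) in the lower crop. Now I'll push along the arc.

step_arm:
  steps:
    - {"delta_pos": [0.05,-0.009,0],"angular": [0,0,0.14],"gripper": 0}
    - {"delta_pos": [0.1,-0.017,0],"angular": [0,0,0.14],"gripper": 0}
    - {"delta_pos": [0.13,-0.023,0],"angular": [0,0,0.14],"gripper": 0}
    - {"delta_pos": [0.16,-0.028,0],"angular": [0,0,0.14],"gripper": 0}
    - {"delta_pos": [0.191,-0.033,0],"angular": [0,0,0.14],"gripper": 0}
    - {"delta_pos": [0.22,-0.038,-0.006],"angular": [0,0,0.14],"gripper": 0}
    - {"delta_pos": [0.255,-0.044,-0.016],"angular": [0,0,0.14],"gripper": 0}
    - {"delta_pos": [0.286,-0.05,-0.028],"angular": [0,0,0.14],"gripper": 0}

```text
clock: 13.1
tool_pos: [518.6, 237.3, 355.9]
eef_rot: [-0.0, 0.086, 0.996, 0.0]
wrist_force: [-1.5, 2.2, -0.4]
opening: 0.1
gripper_force: 0.7
```

Run:
```python
from fit import *
s=capture("side")
for i in range(1):
    C=cloud(s); P=sel(C,(470,580),(200,290),(122,215)); rect(P,"h")
v=s["img"][100:230,200:350][:,:,::-1]; cv2.imwrite("pics/c4.png",cv2.resize(v,None,fx=4,fy=4))
o=get_obs();print(o["tool_pos"],o["eef_rot"],o["wrist_force"])
```

```text
h 226 c [514.8 237.8] size [66.9 42.1] ang 74.95382690429688 z 165.75952422867016
[519.5 237.1 355.2] [-0.   0.1  1.  -0. ] [-1.  -0.8 -0.7]
```

View pics/c4.png

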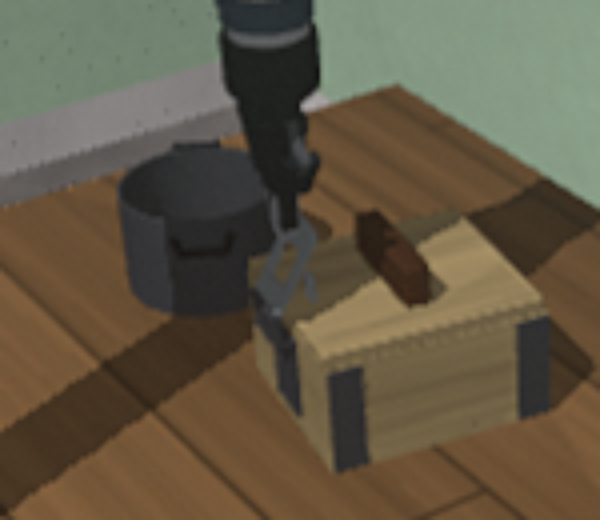

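The hasp is following the finger and leans inward at about 60°, with the finger on its tongue at (290,215). I'll continue along the arc.

step_arm:
  steps:
    - {"delta_pos": [0.03,-0.005,-0.024],"angular": [0,0,0],"gripper": 0}
    - {"delta_pos": [0.059,-0.01,-0.048],"angular": [0,0,0],"gripper": 0}
    - {"delta_pos": [0.085,-0.015,-0.076],"angular": [0,0,0],"gripper": 0}
    - {"delta_pos": [0.11,-0.019,-0.104],"angular": [0,0,0],"gripper": 0}
    - {"delta_pos": [0.135,-0.023,-0.138],"angular": [0,0,0],"gripper": 0}
    - {"delta_pos": [0.158,-0.027,-0.172],"angular": [0,0,0],"gripper": 0}
    - {"delta_pos": [0.166,-0.029,-0.2],"angular": [0,0,0],"gripper": 0}
    - {"delta_pos": [0.173,-0.03,-0.225],"angular": [0,0,0],"gripper": 0}
    - {"delta_pos": [0.173,-0.03,-0.24],"angular": [0,0,0],"gripper": 0}
    - {"delta_pos": [0.173,-0.03,-0.24],"angular": [0,0,0],"gripper": 0}

```text
clock: 14.15
tool_pos: [561.2, 229.9, 295.7]
eef_rot: [-0.0, 0.086, 0.996, -0.0]
wrist_force: [0.2, 0.3, 0.5]
opening: -0.0
gripper_force: 0.0
```

step_arm:
  steps:
    - {"delta_pos": [0,0,-0.006],"angular": [0,0,0],"gripper": 0}
    - {"delta_pos": [0,0,-0.01],"angular": [0,0,0],"gripper": 0}
    - {"delta_pos": [0,0,-0.01],"angular": [0,0,0],"gripper": 0}

```text
clock: 14.45
tool_pos: [561.2, 229.9, 293.9]
eef_rot: [0.0, 0.086, 0.996, 0.0]
wrist_force: [-0.5, 0.4, -0.6]
opening: -0.3
gripper_force: 0.0
```

step_arm:
  steps:
    - {"delta_pos": [0,0,-0.006],"angular": [0,0,0],"gripper": 0}
    - {"delta_pos": [0,0,-0.01],"angular": [0,0,0],"gripper": 0}
    - {"delta_pos": [0,0,-0.01],"angular": [0,0,0],"gripper": 0}

```text
clock: 14.75
tool_pos: [561.0, 229.9, 292.8]
eef_rot: [0.001, 0.086, 0.996, 0.0]
wrist_force: [-3.9, -1.5, 11.9]
opening: -0.1
gripper_force: 6.1
```

Run:
```python
from fit import *
s=capture("side")
v=s["img"][100:230,200:350][:,:,::-1]; cv2.imwrite("pics/c5.png",cv2.resize(v,None,fx=4,fy=4))
o=get_obs();print(o["tool_pos"],o["wrist_force"])
```

```text
[561.  229.9 292.8] [-3.6 -0.6 12.6]
```

View pics/c5.png

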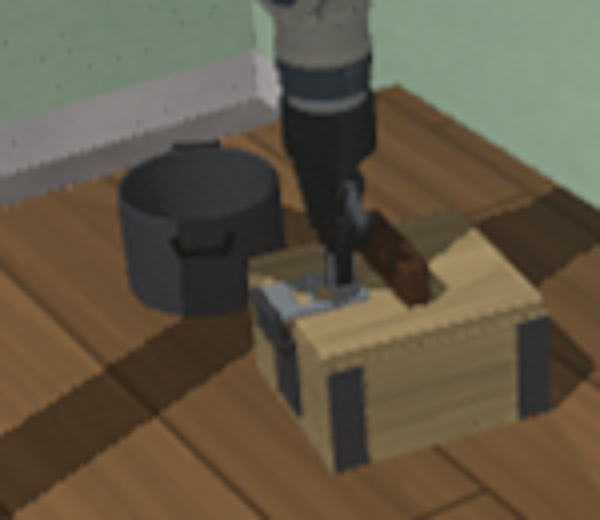

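The hasp lies flat on the lid with the staple standing up through its slot. The 12 N reaction shows it is on its stop. I'll back off upwards and check.

step_arm:
  steps:
    - {"delta_pos": [0,0,0.05],"angular": [0,0,0],"gripper": 0}
    - {"delta_pos": [0,0,0.2],"angular": [0,0,0],"gripper": 0}
    - {"delta_pos": [0,0,0.4],"angular": [0,0,0],"gripper": 0}
    - {"delta_pos": [-0.3,0.1,0.6],"angular": [0,0,0],"gripper": 0}
    - {"delta_pos": [-0.6,0.3,0.6],"angular": [0,0,0],"gripper": 0}
    - {"delta_pos": [-0.6,0.3,0.6],"angular": [0,0,0],"gripper": 0}
    - {"delta_pos": [-0.6,0.3,0.6],"angular": [0,0,0],"gripper": 0}

```text
clock: 15.5
tool_pos: [408.3, 305.7, 443.1]
eef_rot: [0.001, 0.086, 0.996, 0.001]
wrist_force: [0.1, -0.2, -0.9]
opening: 0.1
gripper_force: 0.0
```

Run:
```python
from fit import *
t=capture("top");s=capture("side")
ex=np.array([.985,-.172])
for p,k in((t,"top"),(s,"side")):
    C=cloud(p)
    rect(sel(C,(505,760),(70,370),(107,116)),k+" lid")
    rect(sel(C,(560,660),(150,300),(142,160)),k+" handle")
    P=sel(C,(480,585),(190,280),(115.5,145)); d=(P[:,:2]-[609,221.6])@ex
    for a in range(-120,-30,10):
        m=(d>=a)&(d<a+10); print(k,a,m.sum(),np.percentile(P[m,2],[10,50,90]) if m.any() else "")
v=np.vstack([t["img"][150:260,180:310],s["img"][120:230,220:350]])[:,:,::-1]; cv2.imwrite("pics/c6.png",cv2.resize(v,None,fx=2.7,fy=2.7))
```

```text
top lid 2650 c [605.1 224. ] size [175.5 207.1] ang 80.19598388671875 z 112.3663513837469
top handle 287 c [609.3 223.1] size [107.9  24.6] ang 79.79222869873047 z 149.80696379982035
top -120 45 [117.3 120.  122.4]
top -110 51 [116.4 118.8 122.1]
top -100 52 [116.3 118.5 122.5]
top -90 34 [116.1 117.7 120.4]
top -80 34 [117.3 119.9 136.6]
top -70 33 [116.1 117.9 120.5]
top -60 36 [116.2 117.8 121.2]
top -50 44 [116.6 118.5 120.6]
top -40 55 [116.5 118.9 121.8]
side lid 1178 c [605.2 219.8] size [191.9 194.5] ang 81.46113586425781 z 112.23332556222351
side handle 146 c [604.5 220.1] size [120.1  26.5] ang 79.86181640625 z 149.21318032516814
side -120 26 [117.2 119.  121.8]
side -110 28 [116.4 118.1 120.8]
side -100 25 [116.  117.9 120. ]
side -90 12 [115.9 118.5 121.6]
side -80 24 [117.  121.9 134.9]
side -70 12 [115.8 118.7 120.7]
side -60 21 [116.1 118.3 121.2]
side -50 23 [116.9 118.6 121.3]
side -40 16 [116.7 118.  121.5]
```

View pics/c6.png

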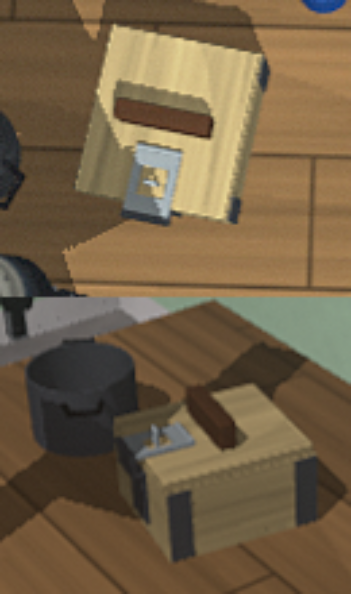

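The lid is seated and the hasp lies flat, about 118.5 mm high along its whole length. The staple sits in the middle of the slot, at (155,180) in the upper crop, and the arm is clear.

```bash
python3 -c "
from cell import *
print(finish_job())"
```

```text
the job is handed in; nothing more can be done
None
```

The chest is closed and the job is handed in at about 15.6 s on the robot clock: the lid is settled on the rim, the hasp lies flat with the staple up through its slot, the arm is clear, and no verdict came back.

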